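Take the spray cap off a twin pitcher rinser

ROBOT

A 7-joint arm with a two-finger parallel gripper is mounted at the origin on the work surface. World frame = base frame: x ahead of the robot, y to its left, z up, the work surface at z = 0. Lengths are in m, angles in rad, forces in N, time in s.
With the tool pointing down it reaches from about 0.4 to 0.85 m from the base axis. Payload 10.4 kg.
Tool frame: the origin (TCP) lies at the very end of the fingers, on their centre line; the grasp point (between the pads) lies 19 mm behind it; z points along the fingers, y is the line along which they close (so a half turn about z gives the same grasp; the last joint's range is limited). The gripper opens to 87 mm and grips with 3 to 60 N. Pads are 19 mm wide; open, the fingers measure 117 mm over their backs; the gripper's body (75 mm by 190 mm) begins 51 mm behind the grasp point.
Start: joints at [1.25, 0.332, -0.065, 1.46, 0.022, 1.35, -0.088], TCP at [0.183, -0.598, 0.223] pointing down, gripper open.
Joint ranges: [-2.6, 2.6], [-0.5, 2.12], [-1.47, 1.34], [0.16, 2.42], [-1.27, 4.41], [0.06, 2.06], [-2.6, 2.6]. Speed limits (rad/s): [2.22, 2.22, 2.79, 2.79, 3.14, 3.14, 3.14].

INTERFACE

Orientations are given as a unit quaternion [x, y, z, w].
In Python, from bench import * gives the robot as it stands.
- The arm moves only by the tool step_arm, never from a script. Its arguments are lists of equal length, an entry for each row: "delta_pos": the shift along the world's x, y, z in units of 25 mm (1.0 is 25 mm), a list of three; "turn": the turn about the world's z in units of 0.12 rad (1.0 is 0.12 rad). In form: {"delta_pos": [[tx, ty, tz], ...], "turn": [turn, ...]}. A call has 1 to 12 rows; each row shifts and turns the commanded pose from where the row before left it; what a row does not reach is not made up. A row lasts 1/10 s, in which the tool goes at most 50 mm and 8.59 degrees, less where a joint would pass 70% of its speed; a pose out of reach is approached as far as the arm can. A call with a number of a shift or a turn outside -1 to 1 is refused whole. A call with a gripper value outside its range is refused whole. "grip" is the closure, from 0 (fully open) to 1 (shut), set as the call begins (left out, the last holds). The fingers move at their own pace and stop on an object; "newtons" is the grip in N (left out, the last holds). Time passes only in rows, so rows that do not move let the fingers close. It gives the time, the measured TCP pose, the force, the opening and the grip force at its end, in the units of the state.
- read_state(): the state, without advancing time (a new reading comes with each control period).
- camera(name): name is "scene" or "top"; returns a dict with "image" (400x640x3 uint8, red, green, blue), "z_map" (400x640 float32, m along the optical axis (not along the pixel's ray), 0 where there is no reading), "mtx" (3x3 intrinsics, pixels), "view" (4x4, takes a point from world to camera coordinates). Camera axes: x right, y up, looking along -z (the intrinsics and any distortion apply to the point x, -y, -z); pixel columns grow to the right and rows downward; lengths in m; the calibration is good to about 2 mm. A picture is of the moment at which its call begins.
- close_job(): hands the job in; it is judged then, once.
The state is a dict: "time": time; "joint_positions": joint angles; "joint_vel": joint speeds; "joint_torque": joint torques, N m; "ee_pos": TCP position; "eef_rot": TCP orientation; "ft_force": force on the tool from outside, world axes, zero at the start; "torque": the same for the moment, N m; "width": finger opening in m; "grip_force": force on a finger pad.
Only numpy, scipy, OpenCV 4.12 (cv2) and the standard library are available. Lean on these libraries where they do the work, as an engineer would, in place of code of your own. Each camera call takes 0.05 s, during which the arm holds its last target. There are 200 camera calls.

TASK

On the pitcher rinser, slide the loose slotted plate up flush against the fixed slotted plate, so that nothing can drop down the drain. Then unscrew the spray cap nearest to that joint and lift it off for descaling: the two spray heads spin opposite ways, so one of the caps has a left-hand thread and you have to try which way it comes loose. Finish while still holding the cap upright, straight above its post and about a hand's width up, and leave the other cap and the things standing around as they are.

Things in the scene. Friction and masses are not known exactly. Their poses are not given: they have to be found in the camera images.
- fixed_edge (a point): Middle of the fixed slotted plate's edge, at its top, where the loose plate must butt. Frame of the rinser (fixed): a stainless drip tray 490 mm long (y), 190 wide (x), z up. Plate tops are 27 mm above the counter; the long rims, 32 mm, guide the loose plate with 2 mm play a side. From here along +y: 130 mm of basin with ledges, then a level drainboard of 120 mm and an end rim.
- plate_edge (a point): Middle of the loose slotted plate's edge that must meet fixed_edge, at its top. The plate is stainless, 130 mm (y) by 176 mm (x), 5 mm thick, 0.3 to 0.45 kg, free to slide along the tray's y axis with 2 to 7 N; its y axis points away from the fixed plate. At the start it stands 20 to 55 mm off.
- plate_bar (a point): Centre of the loose plate's lift-out bar: a round bar 10 mm thick and 60 mm long along the plate's x axis, on a leg at each end, its centre 25 mm above the plate's top and mid-plate; can be pinched across (along y) from above. The plate's edge lies 65 mm from it towards the fixed plate. Axes as the plate's.
- cap_head (a point): Centre of the head of the spray cap to take off, on its axis. Black plastic, round, 44 mm diameter, 41 mm high, about 90 g: a solid finely fluted head 20 mm high (this point 10 mm below its top) over a hollow skirt 21 mm high. z is up; x runs along the straight spray slot on its top. It is on the post nearest to the joint of the plates; screwed on, its top is 76 mm above the counter.
- post_foot (a point): Fixed point on the axis of that cap's post, at its foot, 31 mm below cap_head when the cap is on; the post is 19 mm high from here. Coarse thread with play: the wrong way the cap turns about 5 degrees, then stops firmly; loosening, it turns easily without rising and is free to lift from about 75 to 130 degrees, where it meets a stop. Which way loosens varies and cannot be seen.
- other_cap_head (a point): Centre of the head of the other, identical spray cap, on the second post, 110 mm from the first, away from the loose plate. To be left as it is.
- glass: Small glass, 42 mm across, 58 mm high, on the drainboard at the loose plate's far side. Origin at its underside. Leave.
- pitcher: Steel milk pitcher, 88 mm across plus a handle, 100 mm high, by the far side of the rinser. Origin at its underside. Leave.
- cup: White mug, 80 mm across plus a handle, 62 mm high, by the far side of the rinser. Origin at its underside. Leave.
- tamper: Metal tamper standing on its 58 mm base, 91 mm high, off the rinser's end by the other cap. Origin at its underside. Leave.
- brush: Black grinder brush lying on the counter off the rinser's drainboard end, 176 mm long along its x axis, 24 mm wide, 20 mm high. Leave.
There are look-alikes about, which are no part of the job. What is shaped like the part that bears cap_head but orange is not meant. Leave any turquoise look-alike of the part that bears plate_edge alone.

How it is judged:
By the outcome, as a careful person would: the job done as asked, in the order asked, and still so for the second after the job is handed in, while the arm keeps its last pose, push and grip.
It also fails if it takes over 58 s, if anything falls off the work surface, if the arm or the gripper's body presses on something with over 40 N, if the wrist force passes 120 N, or if a joint passes its speed limit or range.

## Working session

There is one attempt and no reset: what is moved stays moved. The work goes in short steps, Python scripts to look and compute and a tool call to move; the robot and the scene stay as the last step left them, time stands still between calls to the robot, and variables do not carry over. Pictures are saved under pics/ and viewed, at most 10 in all, crops included, and the job is handed in when it is done.

Besides the shell and the picture viewer there is one more tool, called after "Request:" by a JSON object that holds its "fn" and its "kwargs". step_arm: Moves the arm, as the interface text tells. Shifts and turns lie within -1 to 1; 1 stands for 25 mm of shift or 0.12 rad of turn. Its arguments: {"type":"object","properties":{"delta_pos":{"type":"array"},"turn":{"type":"array"},"grip":{"type":"number"},"newtons":{"type":"number"}},"required":["delta_pos","turn"]}

```bash
mkdir -p pics; cat > h.py <<'E'
from bench import *
import numpy as np, cv2
def save(c,n): cv2.imwrite(n,c["image"][:,:,::-1])
def ray(c,u,v,z):
    "pixel -> world point on plane z"
    K=c["mtx"];V=np.array(c["view"]);d=np.linalg.inv(K)@[u,v,1];d=V[:3,:3].T@(d*[1,-1,-1]);o=-V[:3,:3].T@V[:3,3]
    return o+d*(z-o[2])/d[2]
def proj(c,p):
    V=np.array(c["view"]);q=(V[:3,:3]@p+V[:3,3])*[1,-1,-1];q=c["mtx"]@q;return q[:2]/q[2]
def cloud(c):
    V=np.array(c["view"]);Z=c["z_map"];v,u=np.mgrid[:400,:640]
    d=np.stack([u,v,np.ones_like(u)],-1)@np.linalg.inv(c["mtx"]).T*Z[...,None]*[1,-1,-1]
    return (d-V[:3,3])@V[:3,:3]
E
python3 - <<'E'
from h import *
for n in ["scene","top"]:
    c=camera(n); save(c,f"pics/{n}0.png"); np.savez(f"{n}0.npz",**c); print(n,c["mtx"],c["view"])
s=read_state();print({k:np.round(v,3) for k,v in s.items()})
E
```

```text
scene [[364.8678284    0.         317.28746127]
 [  0.         364.8678284  193.44839762]
 [  0.           0.           1.        ]] [[ 0.08817016  0.99599286 -0.01497479 -0.08480743]
 [-0.81512432  0.08078327  0.57362567  0.37399379]
 [ 0.57253678 -0.03837036  0.81898068 -1.3128469 ]
 [ 0.          0.          0.          1.        ]]
top [[366.37282371   0.         320.34772863]
 [  0.         366.37282371 196.37676759]
 [  0.           0.           1.        ]] [[-0.01681552 -0.99977944 -0.01258228  0.05921414]
 [ 0.9842663  -0.01876569  0.17569203 -0.51229665]
 [-0.1758894  -0.00942997  0.98436477 -0.87832664]
 [ 0.          0.          0.          1.        ]]
{'time': np.float64(0.1), 'joint_positions': array([ 1.25 ,  0.333, -0.065,  1.461,  0.022,  1.35 , -0.089]), 'joint_vel': array([-0.001, -0.002, -0.   , -0.001,  0.   , -0.002,  0.   ]), 'joint_torque': array([ 0.0000e+00, -6.2455e+01,  2.4000e-02, -3.9072e+01, -6.1000e-02,
        3.7000e-02,  0.0000e+00]), 'ee_pos': array([ 0.183, -0.597,  0.222]), 'eef_rot': array([ 0.989,  0.148, -0.   , -0.001]), 'ft_force': array([0.767, 0.336, 0.78 ]), 'torque': array([ 0.024, -0.021, -0.026]), 'grip_force': np.float64(0.0), 'width': np.float64(0.087)}
```

View pics/scene0.png

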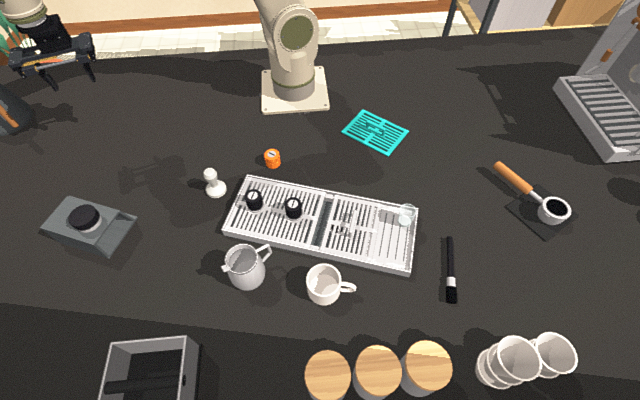

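View pics/top0.png

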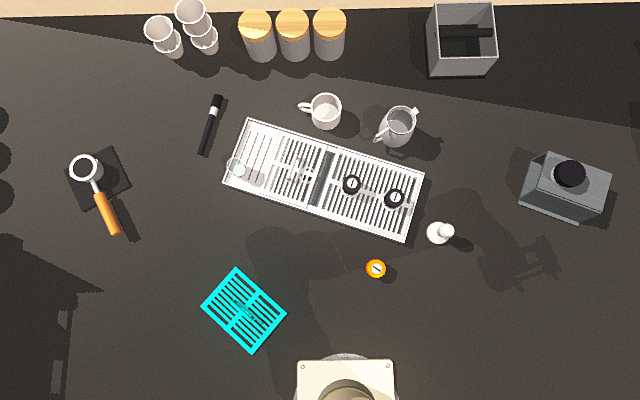

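The scene view shows the rinser with the caps at (254,200) and (294,208), the gap at (322,222), the bar at about (348,222) and the glass at (407,212). In the top view the caps are at (352,185) and (395,198), the gap at (322,178) and the loose plate with its bar at (298,170).

```bash
python3 - <<'E'
from h import *
c=dict(np.load("top0.npz")); im=c["image"]; 
cv2.imwrite("pics/topz.png",cv2.resize(im[105:255,215:435,::-1],None,fx=3.6,fy=3.6,interpolation=cv2.INTER_CUBIC))
P=cloud(c);g=im.max(2)
# tray rectangle from height
m=((P[...,2]>.015)&(P[...,2]<.05)).astype(np.uint8); m[:,:200]=0;m[:,440:]=0;m[:100]=0;m[250:]=0
m=cv2.morphologyEx(m,cv2.MORPH_CLOSE,np.ones((7,7),np.uint8))
k=max(cv2.findContours(m,0,2)[0],key=cv2.contourArea)
q=np.array([ray(c,*p,.032)[:2] for p in k[:,0]],np.float32); r=cv2.minAreaRect(q); print("tray",r,cv2.boxPoints(r))
# caps by height
for u,v in [(352,185),(395,198)]:
    w=np.zeros_like(m);w[v-18:v+18,u-18:u+18]=1
    s=(w>0)&(P[...,2]>.066)&(P[...,2]<.09)
    print("cap",s.sum(),P[s].mean(0),np.median(P[s][:,2]),np.ptp(P[s],0))
w=np.zeros_like(m);w[150:192,280:315]=1
s=(w>0)&(P[...,2]>.04)&(P[...,2]<.075);print("bar",s.sum(),P[s].mean(0), cv2.minAreaRect(P[s][:,:2].astype(np.float32)))
E
```

```text
tray ((0.5637466311454773, 0.04322434961795807), (0.4905783534049988, 0.19262215495109558), 70.57388305664062) [[ 0.39133745 -0.15606858]
 [ 0.5729938  -0.22013299]
 [ 0.7361558   0.24251728]
 [ 0.55449945  0.30658168]]
cap 261 [ 0.53799914 -0.02722282  0.07800445] 0.07832797977605252 [0.04331336 0.04214524 0.01708988]
cap 270 [ 0.5018736  -0.13029361  0.07807451] 0.07842350284340713 [0.04487459 0.04368149 0.01800988]
bar 113 [0.59047588 0.12121867 0.05714559] ((0.5920475125312805, 0.12128258496522903), (0.00982232578098774, 0.06941834092140198), 70.80970764160156)
```

View pics/topz.png

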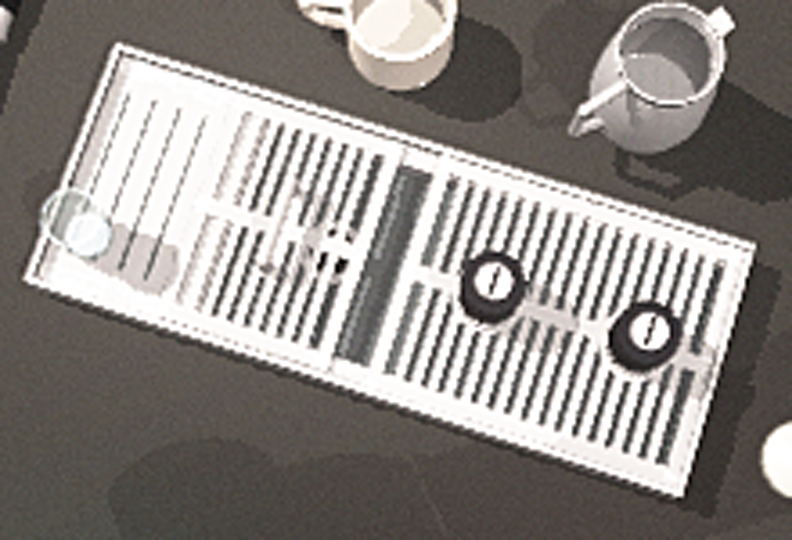

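The crop shows the gap as a dark strip from (405,165) to (360,360), with the bar on the plate left of it around (300,220). The near cap is at (492,287) and the glass at (80,225), well clear. Next I move above the bar.

Request:
{"fn": "step_arm", "kwargs": {"delta_pos": [[0.55, 0.96, 0], [0.55, 0.96, 0], [0.55, 0.96, 0], [0.55, 0.96, 0], [0.55, 0.96, 0], [0.55, 0.96, 0], [0.55, 0.96, 0], [0.55, 0.96, 0], [0.55, 0.96, 0], [0.55, 0.96, 0], [0.55, 0.96, 0], [0.55, 0.96, 0]], "turn": [0.7, 0.7, 0.7, 0.7, 0.7, 0.7, 0.7, 0.7, 0.7, 0.7, 0.7, 0.7], "grip": 0.5}}

```text
time: 1.3
ee_pos: [0.3487, -0.3084, 0.2224]
eef_rot: [0.793, 0.609, -0.0, -0.0]
ft_force: [-0.4, -0.6, 0.6]
width: 0.0437
grip_force: 0.0
```

Request:
{"fn": "step_arm", "kwargs": {"delta_pos": [[0.55, 0.96, 0], [0.55, 0.96, 0], [0.55, 0.96, 0], [0.55, 0.96, 0], [0.55, 0.96, 0], [0.55, 0.96, 0], [0.55, 0.96, 0], [0.55, 0.96, 0], [0.55, 0.96, 0], [0.55, 0.96, 0], [0.55, 0.96, 0], [0.55, 0.96, 0]], "turn": [0.7, 0.7, 0.7, 0.7, 0.7, 0.7, 0.7, 0.7, 0.7, 0.7, 0.7, 0.7]}}

```text
time: 2.5
ee_pos: [0.514, -0.0193, 0.2226]
eef_rot: [0.399, 0.917, 0.0, 0.0]
ft_force: [-0.1, -0.8, 0.3]
width: 0.0435
grip_force: 0.0
```

Request:
{"fn": "step_arm", "kwargs": {"delta_pos": [[0.5, 0.9, 0], [0.5, 0.9, 0], [0.5, 0.9, -0.5], [0.5, 0.9, -0.8], [0.5, 0.9, -0.8], [0.5, 0.9, -0.8], [0.12, 0.22, -0.8], [0, 0, -0.4], [0, 0, 0], [0, 0, 0]], "turn": [0.5, 0.5, 0.5, 0.5, 0.5, 0.5, 0.5, 0.5, 0, 0]}}

```text
time: 3.5
ee_pos: [0.5914, 0.1197, 0.1204]
eef_rot: [0.173, 0.985, 0.0, -0.0]
ft_force: [0.9, 0.3, -0.0]
width: 0.0439
grip_force: 0.0
```

```bash
python3 - <<'E'
from h import *
c=camera("scene"); save(c,"pics/s1.png")
cv2.imwrite("pics/s1z.png",cv2.resize(c["image"][130:290,210:430,::-1],None,fx=3.5,fy=3.5,interpolation=cv2.INTER_CUBIC))
s=read_state();print(s["ee_pos"],s["eef_rot"],s["joint_positions"])
# profile of gap along tray axis in the start pictures
t=np.array([.3327,.943]);n=np.array([.943,-.3327]);o=np.array([.5637,.0432])
for f in ["top0","scene0"]:
    d=dict(np.load(f+".npz"));g=cv2.cvtColor(d["image"],cv2.COLOR_RGB2GRAY)
    out=[]
    for a in np.arange(-.03,.06,.003):
        out.append(int(np.mean([g[tuple(np.round(proj(d,np.r_[o+a*t+b*n,.027])).astype(int)[::-1])] for b in np.r_[-.07:-.03:9j,.03:.07:9j]])))
    print(f,out)
E
```

```text
[0.59168569 0.11942316 0.12085575] [1.73474292e-01 9.84838286e-01 2.95244848e-04 3.64163836e-04] [ 0.35271528  0.4838522  -0.8094876   1.61121634  0.36876741  1.20541434
  0.68935545]
top0 [242, 154, 117, 130, 254, 253, 254, 190, 121, 91, 87, 103, 104, 114, 141, 106, 159, 255, 254, 255, 141, 73, 98, 252, 255, 172, 86, 244, 251, 171]
scene0 [248, 230, 112, 99, 185, 245, 245, 240, 163, 120, 116, 89, 81, 87, 99, 102, 128, 198, 247, 246, 234, 119, 79, 161, 246, 237, 122, 144, 239, 234]
```

View pics/s1z.png

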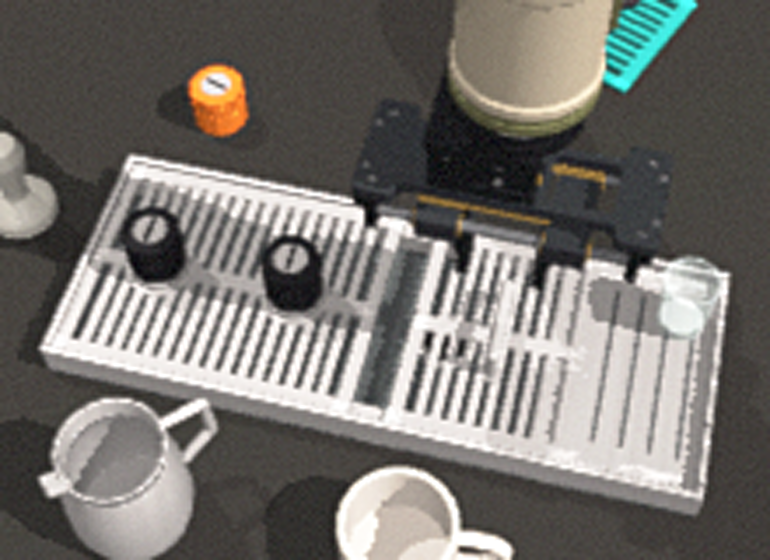

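The view shows the gripper above the loose plate with the bar at about (490,310). The gap strip is at (395,310), the glass at (690,295) clear of the fingers. The gap is about 27 mm. I descend and pinch the bar.

Request:
{"fn": "step_arm", "kwargs": {"delta_pos": [[0.02, 0.06, -0.8], [0, 0, -0.8], [0, 0, -0.8], [0, 0, -0.6], [0, 0, -0.43], [0, 0, 0], [0, 0, 0]], "turn": [0.08, 0, 0, 0, 0, 0, 0]}}

```text
time: 4.25
ee_pos: [0.5923, 0.1207, 0.035]
eef_rot: [0.168, 0.986, 0.0, 0.0]
ft_force: [0.2, -0.8, -0.4]
width: 0.0433
grip_force: 0.0
```

Request:
{"fn": "step_arm", "kwargs": {"delta_pos": [[0, 0, 0], [0, 0, 0], [0, 0, 0], [0, 0, 0], [0, 0, 0], [0, 0, 0]], "turn": [0, 0, 0, 0, 0, 0], "grip": 1, "newtons": 20}}

```text
time: 4.85
ee_pos: [0.592, 0.1207, 0.0345]
eef_rot: [0.168, 0.986, 0.0, 0.0]
ft_force: [0.6, 1.0, 1.1]
width: 0.0091
grip_force: 20.0
```

Request:
{"fn": "step_arm", "kwargs": {"delta_pos": [[-0.07, -0.2, 0], [-0.07, -0.2, 0], [-0.07, -0.2, 0], [-0.07, -0.2, 0], [0, 0, 0]], "turn": [0, 0, 0, 0, 0]}}

```text
time: 5.35
ee_pos: [0.5847, 0.0992, 0.0344]
eef_rot: [0.169, 0.986, -0.0, -0.0]
ft_force: [-0.1, -0.9, 3.5]
width: 0.009
grip_force: 20.0
```

Request:
{"fn": "step_arm", "kwargs": {"delta_pos": [[-0.025, -0.07, 0], [-0.025, -0.07, 0], [0, 0, 0]], "turn": [0, 0, 0]}}

```text
time: 5.65
ee_pos: [0.5838, 0.097, 0.0345]
eef_rot: [0.168, 0.986, 0.0, 0.0]
ft_force: [0.1, 1.4, 2.1]
width: 0.0091
grip_force: 20.0
```

Request:
{"fn": "step_arm", "kwargs": {"delta_pos": [[-0.025, -0.07, 0], [0, 0, 0]], "turn": [0, 0]}}

```text
time: 5.85
ee_pos: [0.5832, 0.0956, 0.0344]
eef_rot: [0.168, 0.986, 0.0, 0.0]
ft_force: [0.8, 3.6, 1.6]
width: 0.0094
grip_force: 20.0
```

Request:
{"fn": "step_arm", "kwargs": {"delta_pos": [[-0.025, -0.07, 0], [0, 0, 0]], "turn": [0, 0]}}

```text
time: 6.05
ee_pos: [0.5831, 0.0954, 0.0349]
eef_rot: [0.168, 0.986, 0.002, 0.001]
ft_force: [3.6, 8.5, 0.2]
width: 0.009
grip_force: 20.0
```

Request:
{"fn": "step_arm", "kwargs": {"delta_pos": [[-0.025, -0.07, 0], [0, 0, 0]], "turn": [0, 0]}}

```text
time: 6.25
ee_pos: [0.5831, 0.0952, 0.0354]
eef_rot: [0.167, 0.986, 0.003, 0.001]
ft_force: [5.7, 12.4, 2.0]
width: 0.0093
grip_force: 20.0
```

Request:
{"fn": "step_arm", "kwargs": {"delta_pos": [[-0.025, -0.07, 0], [0, 0, 0]], "turn": [0, 0]}}

```text
time: 6.45
ee_pos: [0.583, 0.0949, 0.036]
eef_rot: [0.167, 0.986, 0.004, 0.002]
ft_force: [6.0, 16.0, 2.8]
width: 0.0093
grip_force: 20.0
```

The plate has butted against the fixed edge: no more travel and 17 N. I relax, open and rise.

Request:
{"fn": "step_arm", "kwargs": {"delta_pos": [[0.04, 0.11, 0], [0.04, 0.11, 0], [0, 0, 0]], "turn": [0, 0, 0]}}

```text
time: 6.75
ee_pos: [0.5832, 0.0956, 0.0344]
eef_rot: [0.168, 0.986, -0.0, -0.0]
ft_force: [0.6, 2.0, 4.1]
width: 0.0093
grip_force: 20.0
```

Request:
{"fn": "step_arm", "kwargs": {"delta_pos": [[0, 0, 0], [0, 0, 0], [0, 0, 0], [0, 0, 0], [0, 0, 0.5], [0, 0, 1], [0, 0, 1], [0, 0, 1], [0, 0, 0.5], [0, 0, 0]], "turn": [0, 0, 0, 0, 0, 0, 0, 0, 0, 0], "grip": 0.5}}

```text
time: 7.75
ee_pos: [0.5841, 0.0957, 0.1364]
eef_rot: [0.168, 0.986, 0.0, 0.002]
ft_force: [0.5, 0.4, -0.9]
width: 0.0431
grip_force: 0.0
```

```bash
python3 - <<'E'
from h import *
c=camera("top"); s=camera("scene"); f=lambda i:cv2.resize(i[:,:,::-1],(400,290),interpolation=cv2.INTER_CUBIC)
cv2.imwrite("pics/two.png",np.hstack([f(c["image"][120:236,230:390]),f(s["image"][150:266,240:400])]))
r=read_state();print(r["ee_pos"],r["joint_positions"][6])
# cap centre: disc of dark/white pixels, ray onto its top
for n in ["top0","scene0"]:
    d=dict(np.load(n+".npz"))
    for e in ([.538,-.027],[.502,-.130]):
        u,v=proj(d,np.r_[e,.076]); P=cloud(d); w=np.zeros(P.shape[:2],bool); w[int(v)-14:int(v)+14,int(u)-14:int(u)+14]=1
        m=w&(P[...,2]>.0755)&(P[...,2]<.084); k=np.argwhere(m).astype(np.float32)[:,::-1]
        (a,b),rad=cv2.minEnclosingCircle(k); print(n,np.round(ray(d,a,b,.076),4),rad)
E
```

```text
[0.58285116 0.09521325 0.13369056] 0.7486046816777316
top0 [ 0.5389 -0.0285  0.076 ] 9.051141738891602
top0 [ 0.5035 -0.1313  0.076 ] 9.25244426727295
scene0 [ 0.543  -0.0258  0.076 ] 7.632268905639648
scene0 [ 0.5079 -0.1267  0.076 ] 7.923338413238525
```

View pics/two.png

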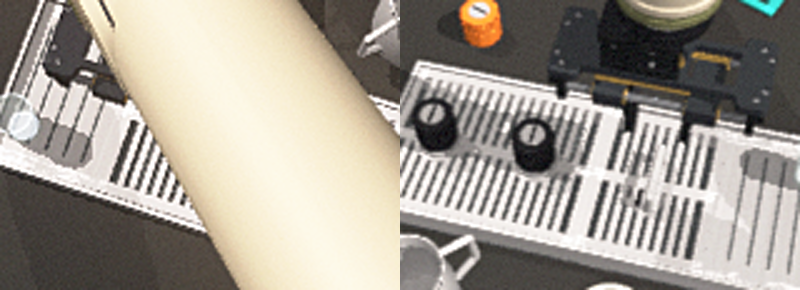

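The right half shows the plates butted, with no dark gap at (600,140); the near cap is at (533,140). I move above the cap with the jaws open, fingers in radial line.

Request:
{"fn": "step_arm", "kwargs": {"delta_pos": [[-0.16, -0.45, 0], [-0.16, -0.45, 0], [-0.16, -0.45, 0], [-0.16, -0.45, 0], [-0.16, -0.45, 0], [-0.16, -0.45, 0], [-0.16, -0.45, 0], [-0.16, -0.45, 0], [-0.16, -0.45, 0], [-0.16, -0.45, 0], [-0.14, -0.42, 0], [0, 0, 0]], "turn": [-0.98, -0.98, -0.98, -0.98, -0.98, -0.98, -0.98, -0.98, -0.98, -0.98, -0.9, 0], "grip": 0}}

```text
time: 9.05
ee_pos: [0.5386, -0.0292, 0.1329]
eef_rot: [0.726, 0.687, -0.001, -0.001]
ft_force: [-0.8, -0.1, 0.7]
width: 0.0871
grip_force: 0.0
```

```bash
python3 - <<'E'
from h import *
c=camera("scene"); cv2.imwrite("pics/s3.png",cv2.resize(c["image"][130:250,230:390,::-1],None,fx=4,fy=4,interpolation=cv2.INTER_CUBIC))
r=read_state();print(r["ee_pos"],r["eef_rot"],r["joint_positions"],r["torque"])
P=cloud(c)
g=[P[tuple(np.round(proj(c,p)).astype(int)[::-1])] for p in [np.r_[.545,-.026,.076]]];print(g)
E
```

```text
[ 0.5389223  -0.02800605  0.13317831] [ 7.24658469e-01  6.89107596e-01 -6.85123551e-04 -5.95850308e-04] [ 0.48748361  0.27262894 -0.59616054  1.77274255  0.16641512  1.14854938
 -0.21060277] [-0.03373041 -0.05299069  0.01993301]
[array([ 0.59259097, -0.02444096,  0.14647297])]
```

View pics/s3.png

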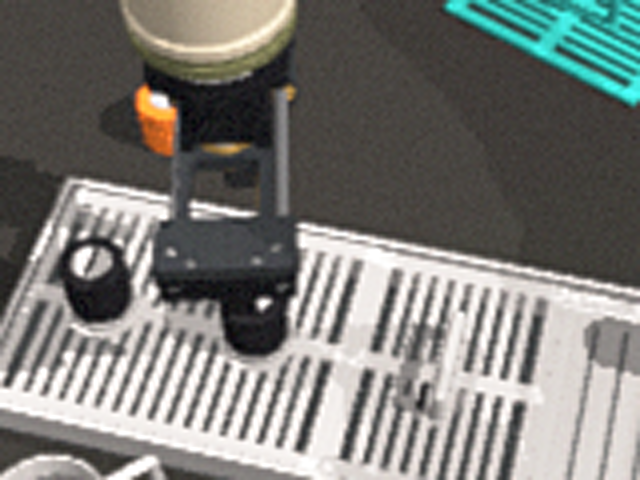

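The picture shows the gripper straight above the near cap, which is partly hidden at (255,325). The other cap at (97,280) is clear. I descend and grip.

Request:
{"fn": "step_arm", "kwargs": {"delta_pos": [[0.02, 0, -0.8], [0, 0, -0.8], [0, 0, -0.8], [0, 0, -0.7], [0, 0, -0.3], [0, 0, 0]], "turn": [0, 0, 0, 0, 0, 0]}}

```text
time: 9.7
ee_pos: [0.5394, -0.0268, 0.0482]
eef_rot: [0.724, 0.69, -0.001, -0.001]
ft_force: [-0.8, -0.8, 0.1]
width: 0.0869
grip_force: 0.0
```

Request:
{"fn": "step_arm", "kwargs": {"delta_pos": [[0, 0, 0], [0, 0, 0], [0, 0, 0], [0, 0, 0], [0, 0, 0], [0, 0, 0]], "turn": [0, 0, 0, 0, 0, 0], "grip": 1, "newtons": 25}}

```text
time: 10.3
ee_pos: [0.5402, -0.0275, 0.0494]
eef_rot: [0.725, 0.689, 0.0, 0.0]
ft_force: [-0.6, 0.3, -0.9]
width: 0.0472
grip_force: 0.0
```

```bash
python3 -c "
from h import *
r=read_state();print(r['ee_pos'],r['ft_force'],r['torque'],r['joint_positions'])"
```

```text
[ 0.54019664 -0.02754786  0.04944626] [-0.61907199  0.26159684 -0.85040396] [-0.01138474 -0.08320312 -0.01900749] [ 0.45656829  0.37639734 -0.57183444  1.84548618  0.24058249  0.98847191
 -0.26824137]
```

Not closed yet; I wait, then test the + direction slightly.

Request:
{"fn": "step_arm", "kwargs": {"delta_pos": [[0, 0, 0], [0, 0, 0], [0, 0, 0]], "turn": [0, 0, 0]}}

```text
time: 10.6
ee_pos: [0.5401, -0.0275, 0.0494]
eef_rot: [0.725, 0.689, -0.0, 0.0]
ft_force: [-0.7, 0.0, 0.9]
width: 0.0434
grip_force: 25.0
```

Request:
{"fn": "step_arm", "kwargs": {"delta_pos": [[0, 0, 0], [0, 0, 0], [0, 0, 0], [0, 0, 0]], "turn": [0.5, 0.5, 0.4, 0]}}

```text
time: 11.0
ee_pos: [0.5403, -0.0274, 0.0494]
eef_rot: [0.664, 0.747, 0.0, 0.0]
ft_force: [0.3, 0.1, 2.0]
width: 0.0436
grip_force: 25.0
```

```bash
python3 -c "
from h import *
r=read_state();print(r['ee_pos'],r['eef_rot'],r['ft_force'],r['torque'],r['joint_positions'])"
```

```text
[ 0.54031379 -0.02744389  0.04941802] [6.64417743e-01 7.47361371e-01 1.96747295e-04 7.02661504e-05] [0.26679071 0.06564838 2.00357359] [ 0.0324709  -0.00024494 -0.03296276] [ 0.48068623  0.38287462 -0.60104966  1.84408218  0.25500133  0.99157616
 -0.11008695]
```

It turned 9.6° with no torque, so + (counter-clockwise) loosens. I go on to about 100°.

Request:
{"fn": "step_arm", "kwargs": {"delta_pos": [[0, 0, 0], [0, 0, 0], [0, 0, 0], [0, 0, 0], [0, 0, 0], [0, 0, 0], [0, 0, 0], [0, 0, 0], [0, 0, 0], [0, 0, 0], [0, 0, 0], [0, 0, 0]], "turn": [0.6, 0.8, 0.8, 0.8, 0.8, 0.8, 0.8, 0.8, 0.8, 0.8, 0.8, 0]}}

```text
time: 12.2
ee_pos: [0.5403, -0.0276, 0.0494]
eef_rot: [0.21, 0.978, 0.0, 0.0]
ft_force: [0.4, -0.1, 2.8]
width: 0.0436
grip_force: 25.0
```

Request:
{"fn": "step_arm", "kwargs": {"delta_pos": [[0, 0, 0], [0, 0, 0], [0, 0, 0], [0, 0, 0], [0, 0, 0], [0, 0, 0], [0, 0, 0]], "turn": [0.8, 0.8, 0.8, 0.8, 0.8, 0.8, 0]}}

```text
time: 12.9
ee_pos: [0.5403, -0.0276, 0.0494]
eef_rot: [-0.076, 0.997, 0.0, 0.0]
ft_force: [-0.1, 0.9, 3.4]
width: 0.0432
grip_force: 25.0
```

```bash
python3 -c "
from h import *
r=read_state();print(r['ee_pos'],r['eef_rot'],r['ft_force'],r['torque'],r['joint_positions'])"
```

```text
[ 0.54030291 -0.02755473  0.04939699] [-7.58036036e-02  9.97122756e-01  1.24082723e-04  9.26467200e-05] [-0.11585199  0.90449529  3.40826659] [ 0.04040049 -0.0987882  -0.01602881] [ 0.71241371  0.47248298 -0.89385861  1.83305177  0.42370097  1.03979475
  1.37388391]
```

Turned 101.6° freely. I lift carefully.

Request:
{"fn": "step_arm", "kwargs": {"delta_pos": [[0, 0, 0.1], [0, 0, 0.1], [0, 0, 0.1], [0, 0, 0]], "turn": [0, 0, 0, 0]}}

```text
time: 13.3
ee_pos: [0.5403, -0.0275, 0.0572]
eef_rot: [-0.076, 0.997, -0.0, 0.0]
ft_force: [-1.2, 1.1, -0.4]
width: 0.0435
grip_force: 25.0
```

Request:
{"fn": "step_arm", "kwargs": {"delta_pos": [[0, 0, 0.3], [0, 0, 0.4], [0, 0, 0.5], [0, 0, 0.5], [0, 0, 0.5], [0, 0, 0.5], [0, 0, 0.4], [0, 0, 0.2], [0, 0, 0.1], [0, 0, 0], [0, 0, 0], [0, 0, 0]], "turn": [0, 0, 0, 0, 0, 0, 0, 0, 0, 0, 0, 0]}}

```text
time: 14.5
ee_pos: [0.5399, -0.0275, 0.1413]
eef_rot: [-0.077, 0.997, 0.0, -0.0]
ft_force: [-0.3, 0.1, -0.8]
width: 0.0433
grip_force: 25.0
```

```bash
python3 - <<'E'
from h import *
c=camera("scene"); cv2.imwrite("pics/s4.png",cv2.resize(c["image"][130:280,220:420,::-1],None,fx=4,fy=4,interpolation=cv2.INTER_CUBIC))
r=read_state();print(r["ee_pos"],r["ft_force"],r["width"],r["grip_force"])
E
```

```text
[ 0.53993135 -0.02747471  0.14142553] [ 0.15087249  0.88049079 -0.20085042] 0.043284150453106005 24.999581702286378
```

View pics/s4.png

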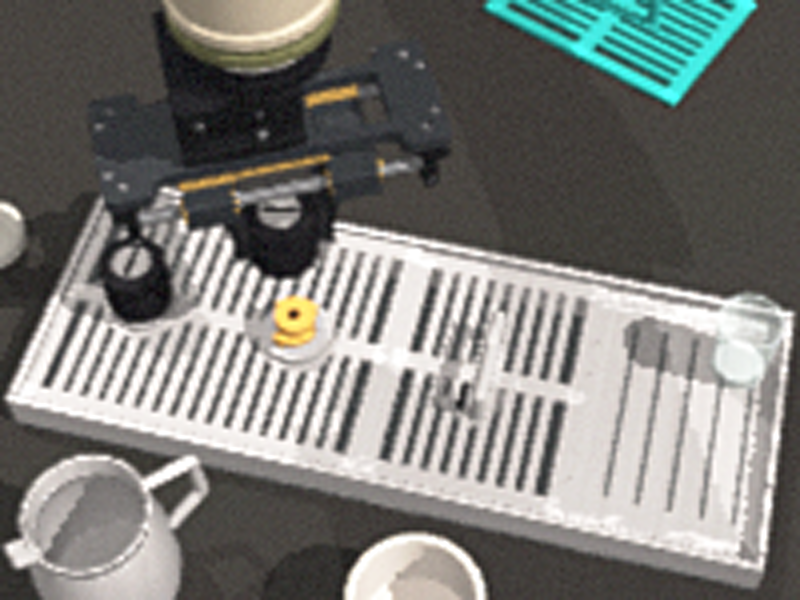

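The picture shows the cap held at (285,235) above the bare yellow post at (295,320). The plates are joined at (390,330), and the other cap at (135,280) and the glass are untouched.

```bash
python3 -c "
from bench import *
print(close_job())"
```

```text
the job is handed in; nothing more can be done
None
```

The job is handed in: the loose plate is flush against the fixed one, and the cap nearest the joint came off counter-clockwise and is held upright about 92 mm above its post; in the last picture the other cap, glass and pitcher stood as before.

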